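# Level the rocking swab balance by its foot and keep the corner pressed down

### The arm

A 6-joint arm with a two-finger parallel gripper is mounted at the origin on a cart in front of the work surface, level with it; the furniture and walls round the work are solid. World frame = base frame: x ahead of the robot, y to its left, z up, the work surface at z = 0. Lengths are in m, angles in rad, forces in N, time in s.
With the tool pointing down it reaches from about 0.225 to 0.875 m from the base axis. Payload 3.4 kg.
Tool frame: the origin (TCP) lies between the finger pads; the fingertips stand 22 mm ahead of it and the grasp point (between the pads) lies 3 mm ahead of it (manip.finger_overhang is the distance from the TCP to the fingertips, in m); z points along the fingers, y is the line along which they close (so a half turn about z gives the same grasp; the last joint's range is limited). The gripper opens to 85 mm and grips with 20 to 120 N. Pads are 22 mm wide; open, the fingers measure 114 mm over their backs; the gripper's body (76 mm by 85 mm) begins 54 mm behind the grasp point. The pads swing forward as they close: fully open they stand 13 mm farther back than shut.
Start: joints at [-1.346, 0.276, 1.505, -0, 1.361, -0.121], TCP at [0.195, -0.541, 0.253] pointing down, gripper open.
Joint ranges: [-2.89, 2.89], [-0.75, 2.08], [0.22, 2.7], [-1.18, 4.32], [0.11, 2.71], [-2.7, 2.7]. Speed limits (rad/s): [2.57, 2.57, 3.14, 3.14, 3.14, 3.14].

### API

Orientations are given as a unit quaternion [w, x, y, z].
In Python, from rig import get_state, eyes, order, manip gives the robot as it stands.
- The arm moves only by the tool drive_tool, never from a script. Its argument "rows" is a list of rows, each a list of 4 numbers: the shift along the tool's x, y, z in units of 25 mm (1.0 is 25 mm), then the turn about the tool's z in units of 6 degrees (1.0 is 6 degrees). A call has exactly 8 rows; each row is the pose to reach, as a shift and turn from the pose commanded when the call began, along the tool's axes at that moment; what a row does not reach only later rows make up. A row lasts 1/12 s, in which the tool goes at most 41.7 mm and 7.16 degrees, less where a joint would pass 70% of its speed; a pose out of reach is approached as far as the arm can. A call with a gripper value outside its range is refused whole. "grip" is the finger opening in mm, from 0 to 85.4, set as the call begins (left out, the last holds). The fingers move at their own pace and stop on an object; "newtons" is the grip in N (left out, the last holds). Time passes only in rows, so rows that repeat a pose let the fingers close, or fill a call up. It gives the time, the measured TCP pose, the force, the opening and the grip force at its end, in the units of the state.
- get_state(): the state, without advancing time (a new reading comes with each control period).
- eyes.get_image(name): name is "scene" or "top" or "wrist"; returns (picture, depth): 420x560x3 uint8, red, green, blue; 420x560 float32, m along the optical axis (not along the pixel's ray), 0 where there is no reading.
- eyes.camera_info(name): a dict with "fx", "fy", "cx", "cy" (pixels), "R" (3x3) and "t" (3): a world point X has camera coordinates R X + t. Camera axes: x right, y down, z forward; pixel columns grow to the right and rows downward; lengths in m; the calibration is good to about 2 mm. The wrist camera is an equidistant fisheye: a pixel r from the principal point sees the ray r / f radians off the axis. A picture is of the moment at which its call begins: read the wrist's pose just before it. camera_info takes no time and is no camera call; for the wrist camera it gives the pose at the moment of the call.
- order.sign_off(): hands the job in; it is judged then, once.
The state is a dict: "clock": time; "qpos": joint angles; "qd": joint speeds; "effort": joint torques, N m; "position": TCP position; "ee_rot": TCP orientation; "contact_force": force on the tool from outside, world axes, zero at the start; "moment": the same for the moment, N m; "width": finger opening in m; "gripper_force": force on a finger pad.
Only numpy, scipy, OpenCV 4.12 (cv2) and the standard library are available. Lean on these libraries where they do the work, as an engineer would, in place of code of your own. Each camera call takes 0.05 s, during which the arm holds its last target. There are 200 camera calls.

### The job

The balance we weigh swabs on rocks on its diagonal and must be levelled before it is zeroed: first slide its glass draft door fully shut. Then take hold of the knob of the levelling foot at the balance's front right corner, press that corner down until the foot stands on the mat, see where the bubble really goes, and turn the knob (let go and take a fresh grip if you need to) until, with the corner pressed down, the bubble sits inside the ring of the round level. Finish while still gripping the knob and pressing the foot down on the mat with the bubble inside the ring, so that I can run the back foot down and lock it; leave the things lying round the balance alone.

Things in the scene. Friction and masses are not known exactly. Their poses are not given: they have to be found in the camera images.
- mat: thin dark rubber mat, 260 x 240 x 3 mm, fixed on the worktop under the balance, which always stands in the same place on it; origin at the centre of its underside, x to the back of the balance (away from its display), y to the balance's left, z up. 'Mat frame' below means this.
- balance_top: the balance: white housing 220 x 190 mm, top 45 mm above the worktop; clear draft shield on its back half (mat frame x 10 to 108, y -73 to 73 mm), top 130 mm above the worktop. It rocks by about 1 degree about the diagonal through its front left and rear right feet. Its weight leans it to the rear left: the front right foot hangs 2 to 3 mm clear of the mat until about 3 N press it down.
- levelling_foot: adjustable foot at the front right corner: swivel pad of 28 mm diameter, steel screw and, on the screw's top, the black knurled knob; axis at x = -112, y = -100 mm in the mat frame. It moves up or down in a lug of the housing as the knob turns. While turning keep it pressed with about 10 N; 40 N do no harm. Origin at the centre of the pad's underside.
- knob_grip (a point): point on the knob's axis at its mid height, 71 to 75 mm above the worktop. The knob is an upright cylinder of 36 mm diameter, 24 mm high (12 mm above and below this point), to be grasped from above across its diameter; round it nothing is higher than 52 mm above the worktop for 110 mm. Site z is up.
- foot_knob (a joint): turn of the knob in rad, growing clockwise seen from above. Clockwise screws the foot down (4 mm a turn) and so raises the front right corner. Starts between -2.1 and -1.1, the foot too short; range -4.5 to 4.5; friction 0.04 N m, stays where it is left. With the corner pressed down, 1 rad clockwise moves the bubble about 5.6 mm to the front right (joint bubble falls by 0.0056).
- bubble (a joint): m from the bubble to the centre of the round level: negative to the front right, positive to the rear left, stops at -0.014 and 0.014. It moves to the higher side and settles in half a second. Balance left alone: at the negative stop, whatever the foot's setting. Corner pressed down on its foot: positive at first, as the foot is too short; this is the reading that counts.
- level_centre (a point): centre of the round level in the housing's top near its front left corner, x = -78, y = 60 mm in the mat frame; bezel 52 mm in diameter, 6 mm above the housing. A dark ring of 9 mm inner radius is drawn round it; the pale bubble is 12 mm in diameter, so it is inside the ring when within 3 mm of the centre.
- bubble_middle (a point): middle of the bubble, seen from above
- draft_door (a joint): opening of the sliding draft door in m: 0 = fully shut; it opens to the balance's left (+y of the mat frame) up to 0.062 and stays where it is left; starts between 0.03 and 0.058. It is the right half of the shield's front, a clear pane of 72 x 72 mm in a metal track; sliding it takes about 1 N.
- door_pull (a point): grip point on the door's upright grey pull, which stands out 32 mm to the front (-x of the mat frame) at the pane's left edge: 10 mm thick across y, 34 mm tall; the point is 20 mm in front of the pane, 13 mm below the pull's top, about 96 mm above the worktop. Grasp it from above across y, or push it along y; when shut it is at x = -8, y = -3 mm in the mat frame.
- gauze_pad: bystander: folded white gauze pad, 36 x 56 x 10 mm, left of the mat; origin at the centre of its underside
- forceps: bystander: steel dressing forceps, 15 x 134 x 8 mm, lying right of the mat; origin at the middle of its underside
- tape_roll: bystander: roll of white surgical tape lying flat, 64 mm in diameter, 12 mm high, left of the mat; origin at the centre of its underside

How it is judged:
On the way, in this order (a step that is already met when the one before it is completed fails the run):
1. the draft door is fully shut (within 3 mm) (value of joint draft_door below 0.003 m), for 0.2 s.
2. fingers on the knob, the foot pressed on the mat with more than 2 N, and the bubble more than 4 mm to the rear left of the centre, showing that the foot is too short (contact force between levelling_foot and mat above 2 N and contact force between the fingers and levelling_foot above 2 N and value of joint bubble above 0.004 m), for 0.2 s.
3. the knob turned until the bubble is within 3 mm of the centre while the foot is pressed on the mat (contact force between levelling_foot and mat above 2 N and contact force between the fingers and levelling_foot above 2 N and value of joint bubble between -0.003 and 0.003 m), for 0.3 s.
At the end, for the whole second after the job is handed in: Through the last second the fingers hold the knob (contact force over 2 N) and press the levelling foot on the mat with more than 2 N, the bubble stays within 3 mm of the centre of the round level, and the draft door is shut within 3 mm (all of step 3 and value of joint draft_door below 0.003 m); the arm keeps its last pose, push and grip.
It fails at once if a bystander (gauze pad, forceps or tape roll) is moved by more than 20 mm (distance of any of gauze_pad, forceps, tape_roll from where it was at the start of the episode above 0.02 m).
It also fails if it takes over 64 s, if anything falls off the work surface, if the arm or the gripper's body presses on something with over 40 N, if the wrist force passes 120 N, or if a joint passes its speed limit or range.

## Working session

There is one attempt and no reset: what is moved stays moved. The work goes in short steps, Python scripts to look and compute and a tool call to move; the robot and the scene stay as the last step left them, time stands still between calls to the robot, and variables do not carry over. Pictures are saved under pics/ and viewed, at most 10 in all, crops included, and the job is handed in when it is done.

Besides the shell and the picture viewer there is one more tool, called after "Emit:" by a JSON object that holds its "api" and its "payload". drive_tool: Moves the arm, as the interface text tells. Its arguments: {"type":"object","properties":{"rows":{"type":"array","items":{"type":"array","items":{"type":"number"}}},"grip":{"type":"number"},"newtons":{"type":"number"}},"required":["rows"]}

```bash
mkdir -p pics; ls; cat > h.py <<'E'
import numpy as np, cv2
from rig import get_state, eyes, order, manip
def snap(n,f):
    c=eyes.camera_info(n); im,d=eyes.get_image(n); cv2.imwrite('pics/'+f+'.png',im[...,::-1]); np.savez('pics/'+f+'.npz',im=im,d=d,**{k:np.array(c[k]) for k in('fx','fy','cx','cy','R','t')}); return im,d,c
def ray(c,u,v):
    R=np.array(c['R']);t=np.array(c['t']);return -R.T@t, R.T@np.array([(u-c['cx'])/c['fx'],(v-c['cy'])/c['fy'],1.])
def plane(c,u,v,z):
    o,r=ray(c,u,v);return o+r*(z-o[2])/r[2]
def proj(c,X):
    p=np.array(c['R'])@X+np.array(c['t']);return c['fx']*p[0]/p[2]+c['cx'],c['fy']*p[1]/p[2]+c['cy']
E
python3 - <<'E'
from h import *
print(get_state())
for n in('scene','top'):
    im,d,c=snap(n,n+'0'); print(n,c)
E
```

```text
pics
{'clock': 0.0, 'qpos': array([-1.34596069e+00,  2.76570752e-01,  1.50614439e+00,  2.66508480e-05,
        1.36069433e+00, -1.20998583e-01]), 'qd': array([-3.73168411e-05,  1.38704487e-03, -6.34394533e-04,  1.53587395e-03,
       -1.56182784e-03, -2.18086021e-03]), 'effort': array([-5.86937858e-05, -4.16781127e+01, -2.45807326e+01, -4.26956085e-04,
        1.12119236e-02,  3.35095663e-06]), 'position': array([ 0.19480767, -0.54046948,  0.25244902]), 'ee_rot': array([-9.07858689e-04,  9.85087124e-01,  1.72053865e-01, -3.41296396e-05]), 'contact_force': array([0.7912481 , 0.06916977, 0.30112822]), 'moment': array([-0.04305763,  0.0488057 , -0.00288497]), 'gripper_force': 0.0, 'width': 0.08563669916127446}
scene {'fx': 541.5348654355977, 'fy': 541.5348654355977, 'cx': 276.97079126863406, 'cy': 207.0770736782191, 'R': array([[-0.55568628, -0.8312398 , -0.01591075],
       [-0.53056087,  0.36928564, -0.76297659],
       [ 0.64009212, -0.415534  , -0.64623027]]), 't': array([0.30222422, 0.32076568, 0.72468454])}
top {'fx': 397.70409524734555, 'fy': 397.70409524734555, 'cx': 278.0764540396208, 'cy': 215.8176246812406, 'R': array([[ 0.02060148, -0.99977194, -0.00562627],
       [-0.99424162, -0.01989495, -0.10529857],
       [ 0.10516262,  0.00776318, -0.99442474]]), 't': array([0.01683609, 0.52848774, 0.87278052])}
```

View pics/top0.png

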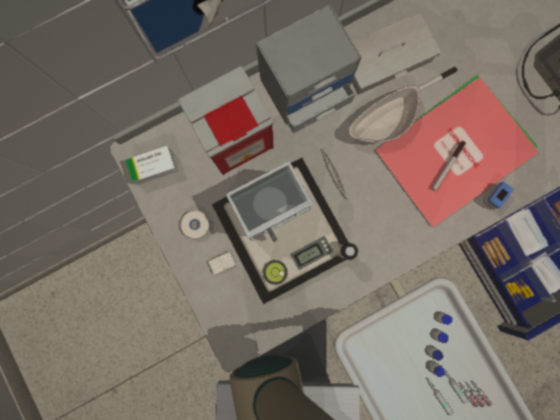

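View pics/scene0.png

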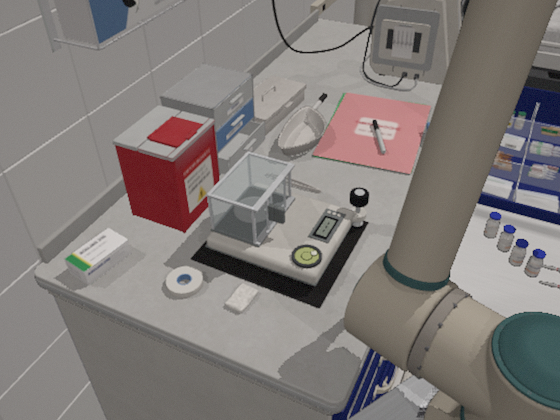

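Top view: the mat corners are near (215,207), (303,160) and (265,300). The knob is at (349,251), the round level at (275,271) and the door pull at (268,235). The scene view confirms this layout: knob (359,197), level (307,256), pull (277,212).

```bash
python3 - <<'E'
from h import *
def load(f):
    z=np.load('pics/'+f+'.npz');return z['im'],z['d'],z
im,d,c=load('top0')
m=(im.max(2)<50).astype(np.uint8); m[:150]=0;m[310:]=0;m[:,:205]=0;m[:,365:]=0
n,l,s,ce=cv2.connectedComponentsWithStats(m)
k=1+s[1:,4].argmax();print(s[k])
pts=np.argwhere(l==k)[:,::-1]
# drop knob
pts=pts[np.hypot(pts[:,0]-349,pts[:,1]-251)>14]
W=np.array([plane(c,u,v,.003)[:2] for u,v in pts])
r=cv2.minAreaRect((W*1000).astype(np.float32));print('rect',r)
P0=plane(c,349,251,.085);print('knob~',P0)
# level: green-yellow
hsv=cv2.cvtColor(im,cv2.COLOR_RGB2HSV)
g=((hsv[...,1]>110)&(hsv[...,0]>22)&(hsv[...,0]<50)).astype(np.uint8);g[:250]=0;g[300:]=0;g[:,:250]=0;g[:,300:]=0
u,v=np.argwhere(g)[:,::-1].mean(0);L=plane(c,u,v,.051);print('level',u,v,L,g.sum())
ctr=np.array(r[0])/1000
for a in (r[2],r[2]+90,r[2]+180,r[2]+270):
    t=np.deg2rad(a);X=np.array([np.cos(t),np.sin(t)]);Y=np.array([-X[1],X[0]])
    f=lambda x,y:ctr+X*x+Y*y
    print(a,'level',f(-.078,.06),'knob',f(-.112,-.1),'pullshut',f(-.008,-.003))
cv2.imwrite('pics/topc.png',cv2.resize(im[140:320,195:375,::-1],(600,600),interpolation=cv2.INTER_CUBIC))
im,d,c=load('scene0');cv2.imwrite('pics/scc.png',cv2.resize(im[150:300,190:390,::-1],(800,600),interpolation=cv2.INTER_CUBIC))
E
```

```text
[ 213  198  130  104 1344]
rect ((491.1395568847656, 33.70111083984375), (255.6448211669922, 197.28811645507812), 29.356966018676758)
knob~ [ 0.45074416 -0.1232382   0.085     ]
level 274.16923076923075 271.83846153846156 [0.40297205 0.03335379 0.051     ] 260
29.356966018676758 level [0.39374118 0.04775661] knob [ 0.44254727 -0.10836503] pullshut [0.48563765 0.02716437]
119.35696601867676 level [ 0.47708406 -0.06369726] knob [ 0.6332057  -0.01489118] pullshut [0.4976763 0.0281992]
209.35696601867676 level [0.58853793 0.01964562] knob [0.53973185 0.17576726] pullshut [0.49664147 0.04023785]
299.35696601867676 level [0.50519505 0.13109948] knob [0.34907341 0.0822934 ] pullshut [0.48460282 0.03920302]
```

View pics/topc.png

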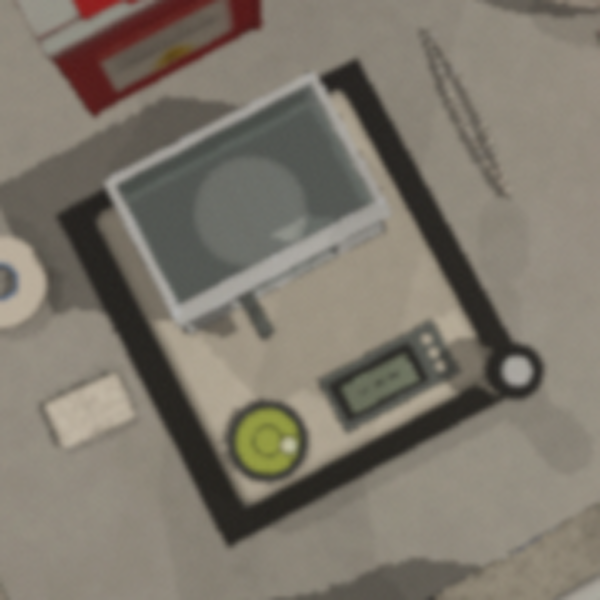

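View pics/scc.png

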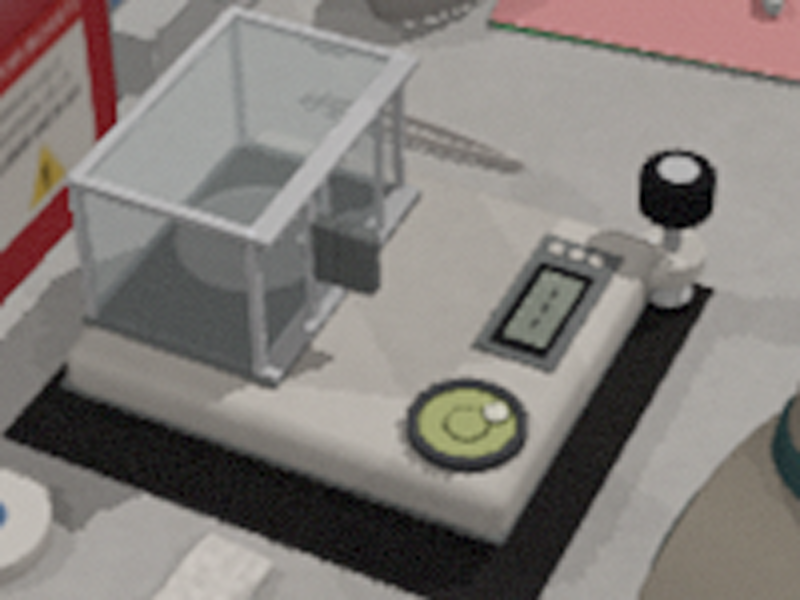

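The enlarged top view puts the mat corners at rear left (213,204.5), rear right (302,158.6) and front left (264,303.5). The knob top is at (349.8,251.3). The pull's top runs from (268,229) to (275,240.5).

```bash
cat >> h.py <<'E'
def umeyama2(A,B):
    a=A-A.mean(0);b=B-B.mean(0);z=((b[:,0]+1j*b[:,1])*np.conj(a[:,0]+1j*a[:,1])).sum();t=np.angle(z)
    R=np.array([[np.cos(t),-np.sin(t)],[np.sin(t),np.cos(t)]]);return R,B.mean(0)-R@A.mean(0),t
E
python3 - <<'E'
from h import *
c=np.load('pics/top0.npz');cs=np.load('pics/scene0.npz')
obs=[(213,204.5,.003,.13,.12),(302.1,158.6,.003,.13,-.12),(264,303.5,.003,-.13,.12),(274.2,271.8,.051,-.078,.06),(349.8,251.3,.085,-.112,-.1)]
B=np.array([plane(c,u,v,z)[:2] for u,v,z,_,_ in obs]);A=np.array([o[3:] for o in obs])
R,t,th=umeyama2(A,B);print('yaw',np.rad2deg(th),t);print('resid mm',1000*(B-A@R.T-t))
w=lambda x,y:R@np.array([x,y])+t
print('knob',w(-.112,-.1),'pull shut',w(-.008,-.003))
for uv in((274.8,240.5),(267.5,229)):
    p=plane(c,*uv,.109)[:2];print('pull mat',R.T@(p-t))
for n,X in (('knobtop',[*w(-.112,-.1),.085]),('level',[*w(-.078,.06),.051])):print(n,proj(cs,np.array(X)))
print('pull open .04 proj scene',proj(cs,np.array([*w(-.02,.037),.109])))
np.savez('frame.npz',R=R,t=t,th=th)
s=get_state();print(s['position'],manip)
from scipy.spatial.transform import Rotation as Ro
q=s['ee_rot'];print(Ro.from_quat([q[1],q[2],q[3],q[0]]).as_matrix())
E
```

```text
yaw 28.85747868135946 [0.49916099 0.01541612]
resid mm [[-0.87660701 -2.88756167]
 [-3.18443025  0.74012436]
 [ 2.07446335 -2.12587242]
 [ 1.16743059  2.9685302 ]
 [ 0.81914332  1.30477953]]
knob [ 0.44933208 -0.12622101] pull shut [0.49360231 0.0089276 ]
pull mat [-0.01852489  0.02981536]
pull mat [0.00933712 0.03214908]
knobtop (np.float64(360.6846822048426), np.float64(191.47325416430297))
level (np.float64(307.55606879484253), np.float64(253.2419501721384))
pull open .04 proj scene (np.float64(283.36455545687744), np.float64(210.33650356922723))
[ 0.19479719 -0.54053217  0.2525221 ] <Robot object at 0x7fe578fc01a0>
[[ 9.40804222e-01  3.38950265e-01 -3.65909888e-04]
 [ 3.38950404e-01 -9.40802874e-01  1.60483996e-03]
 [ 1.99711856e-04 -1.63386552e-03 -9.99998645e-01]]
```

The fit is good to about 3 mm, and the door is open about 34 mm. I'm moving to the pull now.

Emit:
{"api": "drive_tool", "payload": {"rows": [[0.6,-0.6,0,0],[1.6,-1.6,0,0],[2.8,-2.7,0,0],[4,-3.9,0,0],[5.2,-5.1,0,0],[6.4,-6.2,0,0],[7.6,-7.4,0,0],[8.6,-8.4,0,0]], "grip": 60, "newtons": 25}}

```text
clock: 0.77
position: [0.3262, -0.2679, 0.253]
ee_rot: [-0.0, 0.985, 0.172, 0.0]
contact_force: [0.3, 0.1, 0.2]
width: 0.06
gripper_force: 0.0
```

Emit:
{"api": "drive_tool", "payload": {"rows": [[1.2,-1.2,0,0],[2.4,-2.3,0,-0.3],[3.6,-3.5,0,-0.6],[4.8,-4.7,0,-0.9],[6,-5.8,0,-1.2],[7.2,-7,0,-1.5],[8.4,-8.2,0,-1.5],[9.4,-9.2,0,-1.5]]}}

```text
clock: 1.43
position: [0.4694, 0.0281, 0.2531]
ee_rot: [-0.0, 0.968, 0.249, 0.0]
contact_force: [0.8, -1.0, -0.3]
width: 0.0601
gripper_force: 0.0
```

```bash
cat >> h.py <<'E'
from scipy.spatial.transform import Rotation as Ro
F=np.load('frame.npz') 
def tell(x,y,z):
    s=get_state();q=s['ee_rot'];M=Ro.from_quat([q[1],q[2],q[3],q[0]]).as_matrix()
    p=s['position'];g=np.array([*(F['R']@[x,y]+F['t']),z])
    print('t',s['clock'],'mat xy',F['R'].T@(p[:2]-F['t']),'z',p[2],'yaw-mat deg',np.rad2deg(np.arctan2(M[1,0],M[0,0])-F['th']),'tilt',M[:,2],'w',s['width'],'F',s['contact_force'],'q',s['qpos'].round(2))
    print('delta units',M.T@(g-p)/.025)
E
python3 - <<'E'
from h import *
tell(-.008,.031,.099)
im,d,c=snap('wrist','w1');print({k:np.round(c[k],3) for k in c})
E
```

```text
t 1.4333 mat xy [-0.01992434  0.02541151] z 0.25311630659561235 yaw-mat deg 0.012244145316176782 tilt [-2.26178726e-05  1.82701841e-04 -9.99999983e-01] w 0.06007037405969697 F [ 0.80651298 -0.97313436 -0.29535283] q [-0.09  0.12  1.71  0.    1.31  0.98]
delta units [ 0.47659957 -0.2223842   6.16472298]
{'fx': np.float64(325.192), 'fy': np.float64(325.192), 'cx': np.float64(277.716), 'cy': np.float64(210.259), 'R': array([[ 0.483, -0.876, -0.   ],
       [-0.842, -0.465,  0.275],
       [-0.24 , -0.133, -0.962]]), 't': array([-0.202,  0.373,  0.495])}
```

View pics/w1.png

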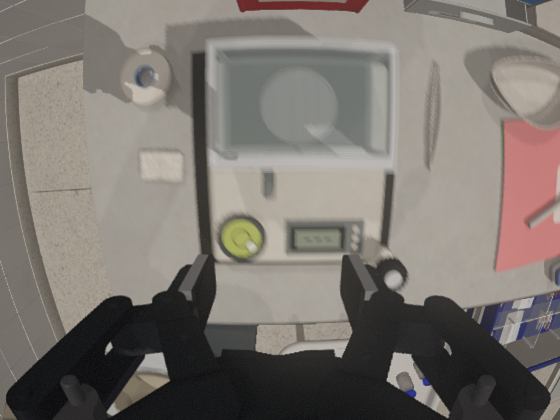

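The wrist view shows the pull's top at about (268,173) to (268,195), the knob top at (392,272) and the level at (241,238). I'll cross-check these against the frame.

```bash
cat >> h.py <<'E'
def wplane(c,u,v,z):
    R=np.array(c['R']);t=np.array(c['t']);d=np.array([u-c['cx'],v-c['cy']]);r=np.hypot(*d);a=r/c['fx']
    v3=R.T@np.array([*(d/max(r,1e-9)*np.sin(a)),np.cos(a)]);o=-R.T@t;p=o+v3*(z-o[2])/v3[2];return F['R'].T@(p[:2]-F['t'])
E
python3 - <<'E'
from h import *
z=np.load('pics/w1.npz');im=z['im']
for n,a in dict(pullback=(268,172,.109),pullfront=(268,195,.109),knob=(392,272,.085),level=(241,238,.051),matFL=(212,266,.003)).items(): print(n,wplane(z,*a))
for r in(176,182,188): print(im[r,258:280].sum(1)//3)
E
```

```text
pullback [0.00775773 0.03364194]
pullfront [-0.01172152  0.03375834]
knob [-0.09823584 -0.09273521]
level [-0.07231211  0.0647145 ]
matFL [-0.12942271  0.10958157]
[167 164 158 152 145 134 113 102 104 105 108 105 104 102 103 122 139 147
 155 165 168 170]
[168 168 160 150 144 131 112 105 106 107 109 111 109 106 106 123 140 147
 155 165 169 169]
[168 168 158 148 143 132 120 112 112 115 116 114 116 114 120 126 142 148
 156 167 171 170]
```

```bash
python3 - <<'E'
from h import *
z=np.load('pics/w1.npz');zt=np.load('pics/top0.npz');zs=np.load('pics/scene0.npz')
print('cam',-z['R'].T@z['t'],get_state()['position'])
def wd(u,v):
    d=np.array([u-z['cx'],v-z['cy']]);r=np.hypot(*d);a=r/z['fx'];D=np.median(z['d'][v-1:v+2,u-1:u+2])
    P=z['R'].T@(np.array([*(d/r*np.tan(a)*D),D])-z['t']);return F['R'].T@(P[:2]-F['t']),P[2]
def pd(z,u,v):
    D=np.median(z['d'][v-1:v+2,u-1:u+2]);P=z['R'].T@(np.array([(u-z['cx'])/z['fx']*D,(v-z['cy'])/z['fy']*D,D])-z['t']);return F['R'].T@(P[:2]-F['t']),P[2]
for n,p in dict(knob=(392,271),level=(241,238),pull=(268,185),disp=(317,238)).items(): print(n,wd(*p))
for n,p in dict(knob=(350,251),level=(275,272)).items(): print('top',n,pd(zt,*p))
for n,p in dict(knob=(360,192),level=(307,256)).items(): print('scene',n,pd(zs,*p))
crop=z['im'][210:310,180:430,::-1];cv2.imwrite('pics/wc.png',cv2.resize(crop,(800,320)))
E
```

```text
cam [0.53111747 0.06230331 0.37378136] [0.47242073 0.03385021 0.25311199]
knob (array([-0.09695539, -0.09247727]), np.float64(0.08521659355363471))
level (array([-0.07312618,  0.06497325]), np.float64(0.048862478247948544))
pull (array([-0.00320361,  0.03370688]), np.float64(0.1089058457440335))
disp (array([-0.07304756, -0.01654017]), np.float64(0.04897456307365768))
top knob (array([-0.11018547, -0.09964836]), np.float64(0.08670810549264045))
top level (array([-0.07679074,  0.06075965]), np.float64(0.04871094753460154))
scene knob (array([-0.11200573, -0.09603387]), np.float64(0.08659211665675387))
scene level (array([-0.07911797,  0.06457868]), np.float64(0.04889848417632412))
```

View pics/wc.png

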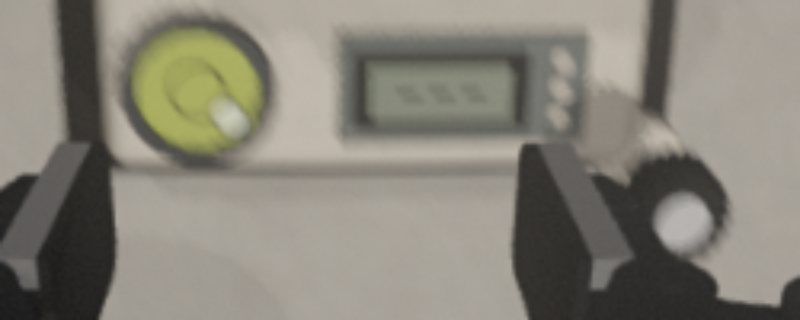

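The enlarged wrist view puts the pale knob cap at (393,279), so my earlier pixel was off. All views now agree within a few mm. Next I lower over the pull and grip it.

Emit:
{"api": "drive_tool", "payload": {"rows": [[0.1,-0.1,0.8,0],[0.3,-0.1,1.8,0],[0.3,-0.1,2.8,0],[0.3,-0.1,3.8,0],[0.3,-0.1,4.8,0],[0.3,-0.1,5.6,0],[0.3,-0.1,6.1,0],[0.3,-0.1,6.1,0]]}}

```text
clock: 2.15
position: [0.4719, 0.0312, 0.0979]
ee_rot: [-0.001, 0.969, 0.249, -0.003]
contact_force: [-0.4, -0.2, 0.6]
width: 0.0604
gripper_force: 0.0
```

Emit:
{"api": "drive_tool", "payload": {"rows": [[0,0,0,0],[0,0,0,0],[0,0,0,0],[0,0,0,0],[0,0,0,0],[0,0,0,0],[0,0,0,0],[0,0,0,0]], "grip": 4, "newtons": 20}}

```text
clock: 2.82
position: [0.4753, 0.0311, 0.1019]
ee_rot: [0.001, 0.968, 0.249, 0.001]
contact_force: [-1.3, 0.5, 5.9]
width: 0.0099
gripper_force: 24.7
```

```bash
python3 - <<'E'
from h import *
tell(-.008,-.003,.099); snap('wrist','w2')
E
```

```text
t 2.8167 mat xy [-0.01332372  0.02528697] z 0.10186551394784758 yaw-mat deg -0.018016069191176886 tilt [ 2.40387239e-03 -6.31432817e-04 -9.99996911e-01] w 0.009888378181064203 F [-1.34177159  0.52853308  5.8846504 ] q [-0.08  0.27  1.94 -0.    0.93  0.99]
delta units [0.2130978  1.13121304 0.1169421 ]
```

View pics/w2.png

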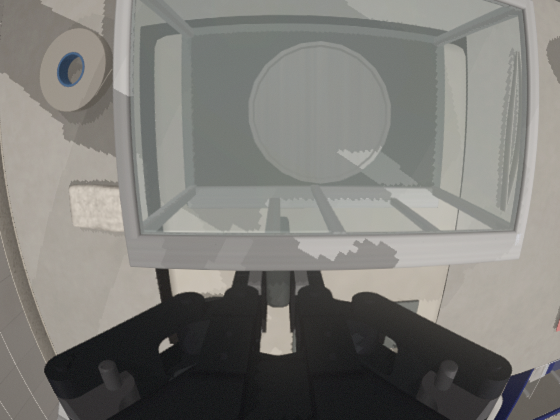

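The pull is held: opening 9.9 mm, 25 N. Now I slide the door shut.

Emit:
{"api": "drive_tool", "payload": {"rows": [[0,0.15,0,0],[0,0.35,0,0],[0,0.55,0,0],[0,0.75,0,0],[0,0.95,0,0],[0,1.1,0,0],[0,1.2,0,0],[0,1.2,0,0]]}}

```text
clock: 3.53
position: [0.4871, 0.0076, 0.1018]
ee_rot: [-0.003, 0.969, 0.248, -0.001]
contact_force: [-4.1, 8.8, 11.2]
width: 0.0096
gripper_force: 25.7
```

Emit:
{"api": "drive_tool", "payload": {"rows": [[0,0.04,0,0],[0,0.08,0,0],[0,0.12,0,0],[0,0.16,0,0],[0,0.2,0,0],[0,0.2,0,0],[0,0.2,0,0],[0,0.2,0,0]]}}

```text
clock: 4.2
position: [0.4871, 0.0073, 0.1017]
ee_rot: [-0.007, 0.969, 0.247, -0.002]
contact_force: [-9.7, 20.3, 17.0]
width: 0.0096
gripper_force: 28.6
```

```bash
python3 - <<'E'
from h import *
tell(-.008,-.003,.099)
E
```

```text
t 4.2 mat xy [-0.01445722 -0.00132585] z 0.10172818756998715 yaw-mat deg -0.24088029379352055 tilt [-0.007349    0.01260826 -0.99989351] w 0.00963148099473794 F [-9.67324957 20.33637443 17.03545508] q [-0.14  0.29  1.91  0.01  0.95  0.93]
delta units [0.25861297 0.06746293 0.10804816]
```

The door stalled at its stop under 20 N, at mat y ≈ -1 mm. I'll release, rise and check.

Emit:
{"api": "drive_tool", "payload": {"rows": [[0,0,0,0],[0,0,0,0],[0,0,0,0],[0,0,0,0],[0,0,0,0],[0,0,0,0],[0,0,-0.5,0],[0,0,-1.2,0]], "grip": 40}}

```text
clock: 4.87
position: [0.49, 0.0004, 0.1296]
ee_rot: [-0.001, 0.969, 0.249, -0.002]
contact_force: [0.4, 0.2, 0.3]
width: 0.0403
gripper_force: 0.0
```

Emit:
{"api": "drive_tool", "payload": {"rows": [[0,0,-0.7,0],[0,0,-1.5,0],[0,0,-2,0],[-1,0.3,-2,-1],[-2,0.9,-2,-2],[-3,1.8,-2,-3],[-4,2.8,-2,-4],[-4.2,3.4,-2,-5]], "grip": 75}}

```text
clock: 5.53
position: [0.438, -0.1272, 0.1808]
ee_rot: [0.0, 0.87, 0.492, -0.001]
contact_force: [-0.4, 0.9, 0.0]
width: 0.0749
gripper_force: 0.0
```

```bash
python3 - <<'E'
from h import *
tell(-.112,-.1,.15)
snap('wrist','w3');im,d,c=snap('top','top3')
a=cv2.resize(np.load('pics/w3.npz')['im'],(400,300));b=cv2.resize(im[150:310,195:375],(338,300),interpolation=cv2.INTER_CUBIC)
cv2.imwrite('pics/c3.png',np.hstack([a,b])[...,::-1])
E
```

```text
t 5.5333 mat xy [-0.12238888 -0.09541539] z 0.18077700453771015 yaw-mat deg 30.149214538122486 tilt [-0.00180107 -0.00175433 -0.99999684] w 0.07492081880986438 F [-0.38032871  0.92135359  0.04539772] q [-0.43  0.15  1.86 -0.    1.13  0.11]
delta units [0.27022587 0.3680784  1.23019129]
```

View pics/c3.png

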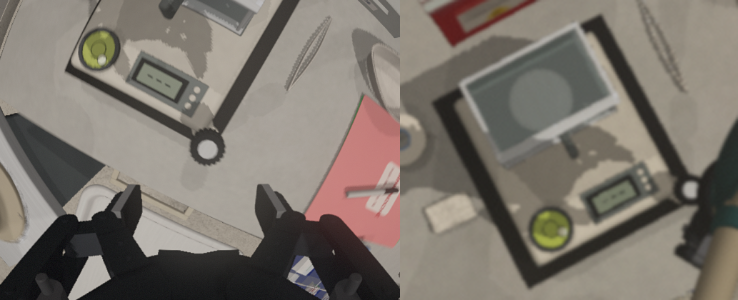

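The door pull is now near the middle, with its front end at top-view pixel (286.6,232.7). The knob cap is at wrist pixel (290,209), and the bubble still sits at the front right. Now I'll refine the knob position.

```bash
python3 - <<'E'
from h import *
z=np.load('pics/w3.npz');im=z['im'];g=im.min(2)
m=(g>140).astype(np.uint8);n,l,s,ce=cv2.connectedComponentsWithStats(m[190:230,270:310]);print(s[1:],ce[1:]+[270,190])
for k in range(1,n):
  if 30<s[k,4]<600: u,v=ce[k]+[270,190];print('knob mat',wplane(z,u,v,.087))
zt=np.load('pics/top3.npz')
p=plane(zt,286.6,232.7,.109)[:2];print('pull front mat',F['R'].T@(p-F['t']))
tell(-.112,-.1,.08)
E
```

```text
[[  7   7  27  25 531]
 [  0  35   6   5  18]
 [ 34  36   6   4  15]] [[290.35969868 208.99811676]
 [271.77777778 227.72222222]
 [306.93333333 228.13333333]]
knob mat [-0.10932295 -0.09804806]
pull front mat [-0.0156131   0.00098103]
t 5.6333 mat xy [-0.12007073 -0.09666793] z 0.1809260055789333 yaw-mat deg 29.749198245101034 tilt [ 0.00113325 -0.00147572 -0.99999827] w 0.07496761864114793 F [-0.28810835  0.78147773  1.01390991] q [-0.43  0.16  1.86 -0.    1.13  0.12]
delta units [0.21684877 0.26889729 4.03736888]
```

The door reading fits fully shut once the ~2 mm frame bias is allowed for, and the 20 N stall supports it. Next I lower over the knob, turned back 60° so there is room to turn clockwise.

Emit:
{"api": "drive_tool", "payload": {"rows": [[0.1,0.1,0,-1],[0.2,0.2,0.6,-2],[0.3,0.3,1.3,-3],[0.3,0.3,2,-4],[0.3,0.3,2.7,-5],[0.3,0.3,3.4,-5],[0.3,0.3,3.9,-5],[0.3,0.3,4,-5]]}}

```text
clock: 6.3
position: [0.4491, -0.1204, 0.0787]
ee_rot: [-0.002, 0.715, 0.699, -0.001]
contact_force: [0.4, -0.3, 0.6]
width: 0.075
gripper_force: 0.0
```

Emit:
{"api": "drive_tool", "payload": {"rows": [[0,0,0,0],[0,0,0,0],[0,0,0,0],[0,0,0,0],[0,0,0,0],[0,0,0,0],[0,0,0,0],[0,0,0,0]], "grip": 30, "newtons": 60}}

```text
clock: 6.97
position: [0.4501, -0.1221, 0.0811]
ee_rot: [-0.0, 0.714, 0.7, -0.0]
contact_force: [-5.2, -1.4, 5.4]
width: 0.0343
gripper_force: 59.3
```

```bash
python3 - <<'E'
from h import *
tell(-.112,-.1,.08)
E
```

```text
t 6.9667 mat xy [-0.10932473 -0.09680995] z 0.08107859767546223 yaw-mat deg 59.966814692601616 tilt [-5.87900573e-04 -5.57670902e-04 -9.99999672e-01] w 0.034257979131839714 F [-5.16208701 -1.36244664  5.40950977] q [-0.41  0.29  1.98 -0.    0.87 -0.39]
delta units [-0.16400422 -0.02875318  0.04325391]
```

Emit:
{"api": "drive_tool", "payload": {"rows": [[0,0,0.04,0],[0,0,0.08,0],[0,0,0.12,0],[0,0,0.16,0],[0,0,0.2,0],[0,0,0.2,0],[0,0,0.2,0],[0,0,0.2,0]]}}

```text
clock: 7.63
position: [0.4503, -0.1226, 0.0795]
ee_rot: [0.001, 0.714, 0.7, -0.001]
contact_force: [-12.1, -0.8, 35.6]
width: 0.0346
gripper_force: 62.7
```

Emit:
{"api": "drive_tool", "payload": {"rows": [[0,0,0.03,0],[0,0,0.06,0],[0,0,0.1,0],[0,0,0.1,0],[0,0,0.1,0],[0,0,0.1,0],[0,0,0.1,0],[0,0,0.1,0]]}}

```text
clock: 8.3
position: [0.4504, -0.1227, 0.0793]
ee_rot: [0.001, 0.714, 0.7, -0.0]
contact_force: [-17.1, 0.5, 55.9]
width: 0.0342
gripper_force: 64.9
```

```bash
cat >> h.py <<'E'
def bub(n,im,c,z=.05,save=None):
    hsv=cv2.cvtColor(im,cv2.COLOR_RGB2HSV);m=((hsv[...,1]>90)&(hsv[...,0]>22)&(hsv[...,0]<50)&(hsv[...,2]>60)).astype(np.uint8)
    k,l,s,ce=cv2.connectedComponentsWithStats(m)
    pl=(lambda u,v:wplane(c,u,v,z)) if n=='wrist' else (lambda u,v:F['R'].T@(plane(c,u,v,z)[:2]-F['t']))
    ok=[i for i in range(1,k) if s[i,4]>60 and np.hypot(*(pl(*ce[i])-[-.078,.06]))<.03]
    if not ok: print(n,'no level');return
    i=max(ok,key=lambda i:s[i,4]);pts=np.argwhere(l==i)[:,::-1].astype(np.int32);h=cv2.convexHull(pts);f=np.zeros(m.shape,np.uint8);cv2.fillConvexPoly(f,h,1)
    P=np.array([pl(*p) for p in h[:,0]],np.float32);(cx,cy),r=cv2.minEnclosingCircle(P*1000)
    b=(f>0)&(hsv[...,1]<75)&(hsv[...,2]>120);q=np.argwhere(b)[:,::-1]
    print(n,'level',round(cx,1),round(cy,1),'r',round(r,1),'bubble px',len(q))
    if len(q): e=pl(*q.mean(0))*1000-[cx,cy];print('  bubble mat mm',e,'signed rear-left',e@[.7071,.7071])
    if save: x,y,w,hh=s[i,:4];cv2.imwrite(save,cv2.resize(im[y-15:y+hh+15,x-15:x+w+15,::-1],(300,300),interpolation=cv2.INTER_CUBIC))
E
python3 - <<'E'
from h import *
tell(-.112,-.1,.08)
for n in('wrist','scene','top'):
    im,d,c=snap(n,n+'4');bub(n,im,c,save='pics/b4%s.png'%n)
import os
L=[cv2.imread('pics/b4%s.png'%n) for n in('wrist','scene','top') if os.path.exists('pics/b4%s.png'%n)]
cv2.imwrite('pics/b4.png',cv2.resize(np.hstack(L),None,fx=.85,fy=.85))
E
```

```text
t 8.3 mat xy [-0.10939155 -0.09743928] z 0.07925993310040824 yaw-mat deg 60.01062405303471 tilt [ 0.00134473 -0.00267708 -0.99999551] w 0.034202513502798675 F [-17.14068358   0.45893077  55.92116482] q [-0.41  0.29  1.99 -0.    0.86 -0.39]
delta units [-0.14094579 -0.03913032 -0.02928398]
wrist no level
scene no level
top level -76.9 60.3 r 22.1 bubble px 16
  bubble mat mm [5.5778343  6.18445029] signed rear-left 8.317111437444531
```

View pics/b4.png

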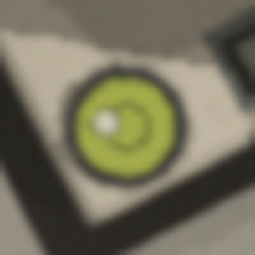

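The top view shows the bubble at about (106,124) in the crop, left of the ring at (130,124), so about +8.3 mm to the rear left. The press is now 56 N, so I'll ease it to about 15 N and turn clockwise by about 85°, checking halfway.

Emit:
{"api": "drive_tool", "payload": {"rows": [[0,-0.03,-0.1,0],[0,-0.06,-0.18,0],[0,-0.06,-0.18,0.8],[0,-0.06,-0.18,1.6],[0,-0.06,-0.18,2.4],[0,-0.06,-0.18,3.2],[0,-0.06,-0.18,4],[0,-0.06,-0.18,4.8]]}}

```text
clock: 9.12
position: [0.4505, -0.1228, 0.0797]
ee_rot: [0.002, 0.867, 0.498, 0.001]
contact_force: [-4.9, -1.9, 16.0]
width: 0.0342
gripper_force: 60.4
```

Emit:
{"api": "drive_tool", "payload": {"rows": [[0,0,0,0.8],[0,0,0,1.6],[0,0,0,2.4],[0,0,0,3],[0,0,0,3],[0,0,0,3],[0,0,0,3],[0,0,0,3]]}}

```text
clock: 9.78
position: [0.4507, -0.123, 0.0797]
ee_rot: [0.002, 0.934, 0.358, 0.001]
contact_force: [-4.6, -2.1, 15.3]
width: 0.0344
gripper_force: 60.4
```

```bash
python3 - <<'E'
from h import *
tell(-.112,-.1,.08)
im,d,c=snap('top','top5');bub('top',im,c)
E
```

```text
t 9.7833 mat xy [-0.10922312 -0.09787837] z 0.07968480641590604 yaw-mat deg 13.153585526313309 tilt [ 0.00398663 -0.0025282  -0.99998886] w 0.03436483151462282 F [-4.635648   -2.08447401 15.34407654] q [-0.42  0.29  1.99 -0.    0.86  0.42]
delta units [-0.12745686  0.05741969 -0.0125087 ]
top level -76.7 60.4 r 22.0 bubble px 18
  bubble mat mm [1.90070758 2.55603238] signed rear-left 3.151360825189856
```

Emit:
{"api": "drive_tool", "payload": {"rows": [[0,0,0,0.8],[0,0,0,1.6],[0,0,0,2.4],[0,0,0,3.2],[0,0,0,4],[0,0,0,4.8],[0,0,0,5.2],[0,0,0,5.2]]}}

```text
clock: 10.5
position: [0.451, -0.1237, 0.0797]
ee_rot: [0.002, 0.996, 0.094, 0.002]
contact_force: [-4.4, -3.6, 14.3]
width: 0.0348
gripper_force: 60.3
```

Emit:
{"api": "drive_tool", "payload": {"rows": [[0,0,0,0],[0,0,0,0],[0,0,0,0],[0,0,0,0],[0,0,0,0],[0,0,0,0],[0,0,0,0],[0,0,0,0]]}}

```text
clock: 11.17
position: [0.4509, -0.1237, 0.0797]
ee_rot: [0.002, 0.996, 0.095, 0.002]
contact_force: [-4.3, -3.1, 14.8]
width: 0.0343
gripper_force: 60.4
```

```bash
python3 - <<'E'
from h import *
tell(-.112,-.1,.08)
im,d,c=snap('top','top6');bub('top',im,c,save='pics/b6.png')
im2,d,c=snap('scene','scene6');bub('scene',im2,c)
cv2.imwrite('pics/c6.png',np.hstack([cv2.resize(im[180:310,205:335],(400,400),interpolation=cv2.INTER_CUBIC)[...,::-1],cv2.resize(cv2.imread('pics/b6.png'),(400,400))]))
E
```

```text
t 11.1667 mat xy [-0.10934994 -0.09853082] z 0.07969596598551205 yaw-mat deg -18.00263839086271 tilt [ 0.00439004 -0.00392032 -0.99998268] w 0.034303673377204615 F [-4.28114512 -3.08561539 14.80165419] q [-0.42  0.29  1.99 -0.    0.86  0.97]
delta units [-0.08260617  0.08870854 -0.01204186]
top level -76.5 60.5 r 21.9 bubble px 20
  bubble mat mm [-0.00994187  0.2500623 ] signed rear-left 0.16978915930053123
scene no level
```

View pics/c6.png

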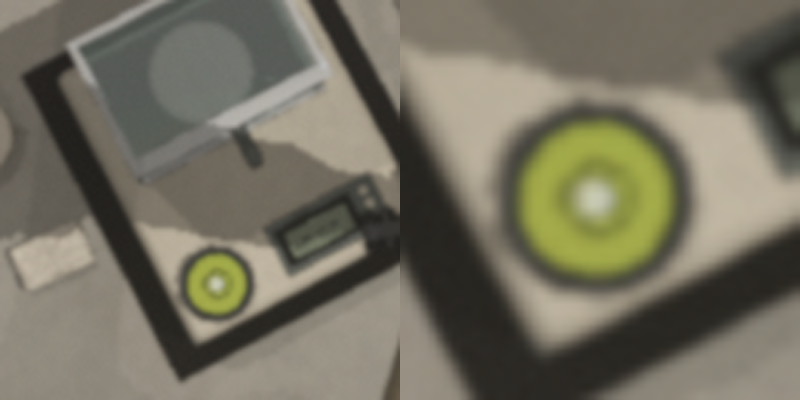

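The bubble, at (594,198), is centred in the ring. The foot is pressed with 15 N, the knob is gripped at 60 N and the door is shut. I'm handing in.

```bash
python3 -c "
from rig import order
print(order.sign_off())"
```

```text
the job is handed in; nothing more can be done
None
```

I've handed the job in with the draft door shut, the bubble about 0.2 mm from the centre of the ring in the last top view, the knob gripped at 60 N and the foot pressed down at about 15 N; pressing first reached 56 N (above your 40 N) for under a second, and the hand-in returned no verdict.

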